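Lock the open cover fastener of the junction box

ROBOT

A 6-joint arm with a two-finger parallel gripper is mounted at the origin on a cart in front of the work surface, level with it; the furniture and walls round the work are solid. World frame = base frame: x ahead of the robot, y to its left, z up, the work surface at z = 0. Lengths are in m, angles in rad, forces in N, time in s.
With the tool pointing down it reaches from about 0.3 to 0.875 m from the base axis. Payload 6.4 kg.
Tool frame: the origin (TCP) lies between the finger pads; the fingertips stand 11 mm ahead of it and the grasp point (between the pads) lies 8 mm behind it (ctrl.tcp_to_tips is the distance from the TCP to the fingertips, in m); x points along the fingers, z is the direction in which the jaws open and shut, and the axes are right-handed (so a half turn about x gives the same grasp; the last joint's range is limited). The gripper opens to 85 mm and grips with 20 to 120 N. Pads are 22 mm wide; open, the fingers measure 114 mm over their backs; the gripper's body (76 mm by 85 mm) begins 54 mm behind the grasp point. The pads swing forward as they close: fully open they stand 13 mm farther back than shut.
Start: joints at [-1.46, 0.181, 1.607, -0, 1.354, -0.206], TCP at [0.179, -0.546, 0.242] pointing down, gripper open.
Joint ranges: [-2.99, 2.99], [-0.89, 2.07], [0.3, 2.58], [-1.14, 4.28], [0, 2.63], [-3.12, 3.12]. Speed limits (rad/s): [2.57, 2.57, 3.01, 3.14, 3.14, 3.14].

INTERFACE

Orientations are given as a unit quaternion [w, x, y, z].
In Python, from bench import ctrl, eyes, hand_in gives the robot as it stands. The module is installed in compiled form; this text tells all that it offers.
- The arm moves only by the tool step_arm, never from a script. Its arguments are lists of equal length, an entry for each row: "xyz": the shift along the world's x, y, z in mm, a list of three; "spin": the turn about the world's z in rad; "fingers": the opening in per cent of the stroke, from 0 (shut) to 100 (fully open). A call has 1 to 10 rows; each row is the pose to reach, as a shift and turn from the pose commanded when the call began; what a row does not reach only later rows make up. A row lasts 1/10 s, in which the tool goes at most 50 mm and 8.59 degrees, less where a joint would pass 70% of its speed; a pose out of reach is approached as far as the arm can. A call with a gripper value outside its range is refused whole. The fingers move at their own pace and stop on an object; the grip force is fixed at half the most. Time passes only in rows, so rows that repeat a pose let the fingers close. It gives the time, the measured TCP pose, the force and the opening at its end, in the units of the state.
- ctrl.get_obs(): the state, without advancing time (a new reading comes with each control period).
- eyes.camera(name): name is "scene" or "top"; returns the picture (480x640x3 uint8, red, green, blue); there is no depth.
- eyes.camera_model(name): a dict with "vertical_fov" (degrees; the focal length in pixels is half the picture's height over the tangent of half this angle, whatever the lens; pixels are square), "cx", "cy" (the principal point, pixels), "pose" (4x4, takes a point from camera to world coordinates). Camera axes: x right, y up, looking along -z (the intrinsics and any distortion apply to the point x, -y, -z); pixel columns grow to the right and rows downward; lengths in m; the calibration is good to about 2 mm. A picture is of the moment at which its call begins. camera_model takes no time and is no camera call.
- hand_in(): hands the job in, once; it reports no verdict.
The state is a dict: "time_s": time; "q": joint angles; "dq": joint speeds; "joint_efforts": joint torques, N m; "eef_pos": TCP position; "eef_rot": TCP orientation; "wrist_force": force on the tool from outside, world axes, zero at the start; "torque": the same for the moment, N m; "opening": opening from 0.0 (shut) to 1.0 (fully open).
Only numpy, scipy, OpenCV 4.12 (cv2) and the standard library are available. Lean on these libraries where they do the work, as an engineer would, in place of code of your own. Each camera call takes 0.05 s, during which the arm holds its last target.

TASK

The flat cover of the small junction box beside the pull tester is held by three quarter-turn wing fasteners; two are locked, with their wings along the two black ticks beside their round washers, and one was left open, its wing standing across its ticks. Lock the open one: turn its wing a quarter turn clockwise (seen from above) until it drops into its detent and lies parallel to the other two, then let go. Leave the other two fasteners locked.

Things in the scene. Friction and masses are not known exactly. Their poses are not given: they have to be found in the camera images.
- fastener_1_grip (a point): Middle of the open fastener's steel wing, an upright bar 36 mm long, 9 mm thick, 20 mm high on a drum 23 mm wide. The point is on the turning axis, 10 mm below the wing's top, 23 mm above the cover while open (20 mm when locked). The washer below is 34 mm wide, 3 mm high. x: along the wing; y: across its thickness; z: up, the turning axis. It sits at any one of the three places.
- fastener_1 (a joint): Turn of the open fastener, rad. 0: fully open, a stop (wing across the ticks); grows clockwise seen from above; 1.571: locked, a stop (wing along the ticks). Starts at 0 to 0.25. Turns lightly (under 0.15 N m) and sinks evenly as it turns, 3 mm in all; let go below about 1.0 rad it springs back towards open, beyond about 1.3 rad it is pulled into the locked detent by itself.
- fastener_2 (a joint): Turn of the second fastener, of the same shape and size, at another of the three places; same values, starts locked at 1.571. To be left locked.
- fastener_3 (a joint): Turn of the third fastener, of the same shape and size, at the last of the three places; same values, starts locked at 1.571. To be left locked.
- junction_box: Grey box with a flat cover, 140 x 136 x 70 mm high, fixed to the desk; origin: centre of underside; -x: front, with three black glands. Fasteners on the cover at (-42, 48), (-42, -48), (42, 0) mm; locked wings lie along y, an open one about along x; a loose eyelet in the middle. The tall tester (base frame: x over 0.48, y -0.15 to 0.33 m) stands left of it: pass before its front at x about 0.4.

How it is judged:
At the end, for the whole second after the job is handed in: The fastener that was open is locked, within 7 degrees of its stop (joint at 1.45 rad or more), and at rest; the other two fasteners are locked likewise (value of joint each of fastener_1, fastener_2, fastener_3 above 1.45 rad and not (velocity of joint fastener_1 above 0.1 rad/s or velocity of joint fastener_1 below -0.1 rad/s)); the robot touches nothing.
It fails at once if a fastener that was locked is turned out of its locked position (value of joint any of fastener_2, fastener_3 below 1.2 rad).
It also fails if it takes over 38 s, if anything falls off the work surface, if the arm or the gripper's body presses on something with over 40 N, if the wrist force passes 120 N, or if a joint passes its speed limit or range.

## Working session

There is one attempt and no reset: what is moved stays moved. The work goes in short steps, Python scripts to look and compute and a tool call to move; the robot and the scene stay as the last step left them, time stands still between calls to the robot, and variables do not carry over. Pictures are saved under pics/ and viewed, and the job is handed in when it is done.

Besides the shell and the picture viewer there is one more tool, called after ">>>" as name([rows], argument=value, ...), one row to a line, values as JSON. step_arm: Moves the arm, as the interface text tells. Its arguments: {"type":"object","properties":{"xyz":{"type":"array"},"spin":{"type":"array"},"fingers":{"type":"array"}},"required":["xyz","spin","fingers"]}

```bash
mkdir -p pics; python3 - <<'E'
from bench import ctrl, eyes
import cv2,numpy as np
for n in("scene","top"):
    im=eyes.camera(n); cv2.imwrite(f"pics/{n}0.png",im[:,:,::-1]); print(n,eyes.camera_model(n))
o=ctrl.get_obs();print(o['time_s'],o['eef_pos'],o['eef_rot'],o['opening'],o['wrist_force'],ctrl.tcp_to_tips)
E
```

```text
scene {'vertical_fov': 55.53306161148096, 'cx': 318.49765723683737, 'cy': 240.02442182803563, 'pose': array([[ 0.5867439 ,  0.36281133, -0.7239472 , -0.10104806],
       [-0.8096736 ,  0.24887686, -0.53149691, -0.75574185],
       [-0.01265939,  0.8980135 ,  0.43978573,  0.460581  ],
       [ 0.        ,  0.        ,  0.        ,  1.        ]])}
top {'vertical_fov': 54.27367203354695, 'cx': 323.1812368973673, 'cy': 237.59417865611746, 'pose': array([[ 0.00294067,  0.98683797, -0.1616854 ,  0.38316933],
       [-0.99999366,  0.00257755, -0.0024556 , -0.31795589],
       [-0.00200653,  0.16169159,  0.9868393 ,  0.91596793],
       [ 0.        ,  0.        ,  0.        ,  1.        ]])}
0.1 [ 0.1790753  -0.54591016  0.24147905] [ 0.57223249  0.4153009   0.57296926 -0.41446516] 0.9971057870520058 [-0.22668223  0.01102133  0.82878337] 0.011
```

```bash
ls
```

```text
pics
```

View pics/scene0.png

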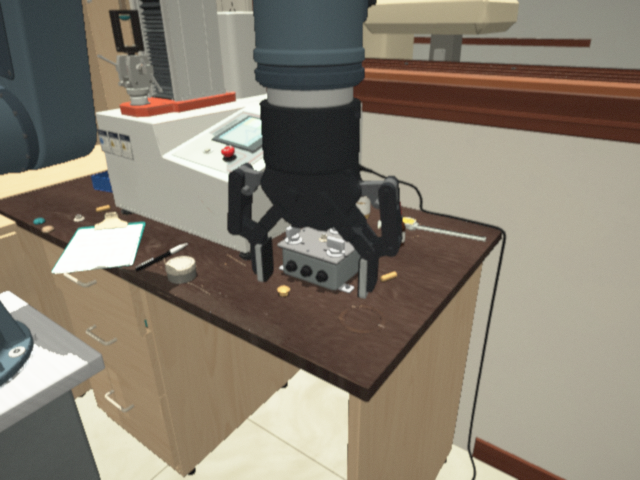

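View pics/top0.png

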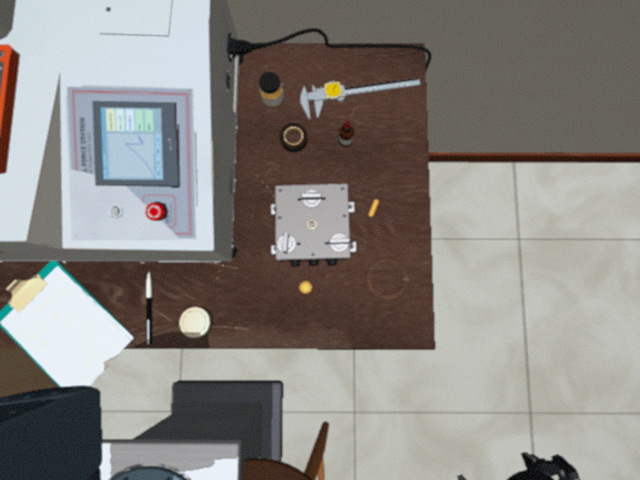

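The scene view is mostly blocked by the gripper. In the top view the box is at about (313,222), with fasteners near (312,198), (286,243) and (340,243). I'll enlarge it.

```bash
python3 - <<'E'
import cv2
im=cv2.imread("pics/top0.png")[175:275,260:365]
cv2.imwrite("pics/crop0.png",cv2.resize(im,None,fx=6,fy=6,interpolation=cv2.INTER_CUBIC)[:600])
E
```

```text
(no output)
```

View pics/crop0.png

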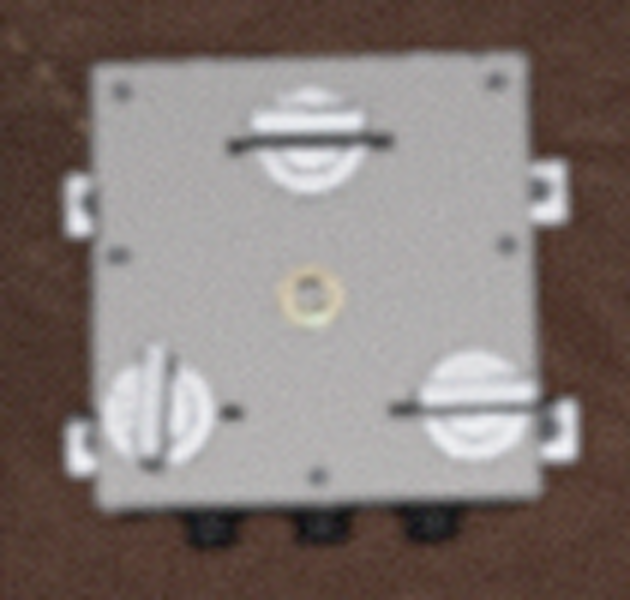

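The open fastener is the front-left one (crop (155,408)). The other two lie along their ticks. I'll work out its position from the cover corners and the washers.

```bash
cat > h.py <<'E'
import numpy as np
from bench import eyes
def back(n,u,v,z):
    m=eyes.camera_model(n);f=240/np.tan(np.radians(m['vertical_fov']/2));P=m['pose']
    d=P[:3,:3]@np.array([(u-m['cx'])/f,-(v-m['cy'])/f,-1]);o=P[:3,3]
    return o+d*(z-o[2])/d[2]
E
python3 - <<'E'
from h import *
c=lambda u,v,z:back("top",260+(u+.5)/6-.5,175+(v+.5)/6-.5,z)
C=[c(*p,.07) for p in((93,63),(527,53),(540,497),(102,508))]
for p in C:print(p.round(4))
for i in range(4):print(np.linalg.norm(C[i]-C[i-1]).round(4))
m=sum(C)/4
yaw=np.arctan2(*( (C[0]+C[3]-C[1]-C[2])[[0,1]]*[-1,1])); x=(C[0]+C[1]-C[2]-C[3]);print("yaw",yaw,np.arctan2(x[1],x[0]))
print("centre",m)
y=np.arctan2(x[1],x[0]);y=(y+yaw)/2
R=np.array([[np.cos(y),-np.sin(y)],[np.sin(y),np.cos(y)]])
for l in((-42,48),(-42,-48),(42,0)):print(l,(m[:2]+R@np.array(l)/1e3).round(4))
print("washers",c(158,411,.073),c(477,404,.073),c(310,140,.073))
a,b=c(153,465,.10),c(157,345,.103);print("wing",a,b,b-a)
E
```

```text
[ 0.6208 -0.2258  0.07  ]
[ 0.6243 -0.3608  0.07  ]
[ 0.4854 -0.364   0.07  ]
[ 0.4817 -0.2313  0.07  ]
0.1392
0.135
0.139
0.1327
yaw 0.027055632467798282 0.03103006626702956
centre [ 0.55304608 -0.295462    0.07      ]
(-42, 48) [ 0.5097 -0.2487]
(-42, -48) [ 0.5125 -0.3447]
(42, 0) [ 0.595  -0.2942]
washers [ 0.51097623 -0.24802849  0.073     ] [ 0.51338056 -0.34484495  0.073     ] [ 0.59560711 -0.29356671  0.073     ]
wing [ 0.4908846  -0.24905657  0.1       ] [ 0.52604007 -0.24991312  0.103     ] [ 0.03515547 -0.00085655  0.003     ]
```

```bash
python3 - <<'E'
from bench import ctrl
from scipy.spatial.transform import Rotation as R
import numpy as np
o=ctrl.get_obs();w,x,y,z=o['eef_rot'];M=R.from_quat([x,y,z,w]).as_matrix();print(M.round(3));print(np.arctan2(M[1,2],M[0,2]),o['q'])
print(np.array([.5105,-.2485,.16])-o['eef_pos'])
E
```

```text
[[-0.     0.95   0.311]
 [ 0.002  0.311 -0.95 ]
 [-1.     0.    -0.002]]
-1.2540376728494298 [-1.46033989e+00  1.81477373e-01  1.60788567e+00  2.40819850e-05
  1.35380505e+00 -2.06307153e-01]
[ 0.3314247   0.29741016 -0.08147905]
```

>>> step_arm([
  [37,33,0],
  [74,66,0],
  [111,99,0],
  [148,132,0],
  [185,165,0],
  [221,198,0],
  [258,231,0],
  [295,264,0],
  [331,297,0],
  [331,297,0],
], spin=[-0.04,-0.08,-0.12,-0.16,-0.2,-0.24,-0.28,-0.32,-0.34,-0.34], fingers=[60,60,60,60,60,60,60,60,60,60])

```text
time_s: 1.1
eef_pos: [0.5133, -0.2447, 0.2419]
eef_rot: [0.495, 0.505, 0.496, -0.504]
wrist_force: [-0.1, -1.2, -0.0]
opening: 0.599
```

>>> step_arm([
  [0,0,-35],
  [0,0,-70],
  [0,0,-90],
  [0,0,-90],
  [0,0,-90],
], spin=[0,0,0,0,0], fingers=[60,60,60,60,60])

```text
time_s: 1.6
eef_pos: [0.5098, -0.2498, 0.1524]
eef_rot: [-0.494, -0.506, -0.494, 0.506]
wrist_force: [-0.1, -0.1, 0.7]
opening: 0.6
```

```bash
python3 - <<'E'
from bench import ctrl, eyes
import cv2,numpy as np
o=ctrl.get_obs();print(o['eef_pos'],o['q'],o['wrist_force'])
from h import *
for n,(a,b,c,d),k in(("scene",(190,320,200,410),3.7),("top",(165,285,240,380),5)):
    im=eyes.camera(n)[a:b,c:d,::-1]; cv2.imwrite(f"pics/{n}1.png",cv2.resize(im,None,fx=k,fy=k,interpolation=cv2.INTER_CUBIC))
E
```

```text
[ 0.50983327 -0.24979622  0.15241893] [-6.64503000e-01  2.61534312e-01  1.70308564e+00 -1.67275812e-04
  1.17766897e+00  9.30023374e-01] [-0.05580522 -0.14099854  0.65448865]
```

View pics/scene1.png

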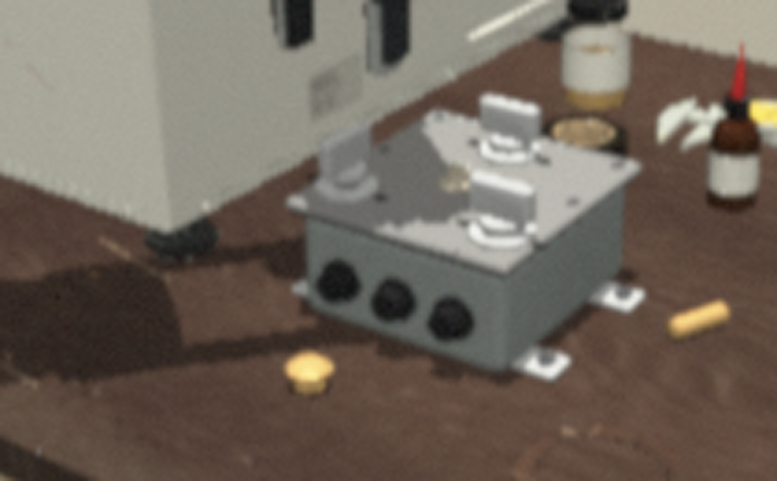

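View pics/top1.png

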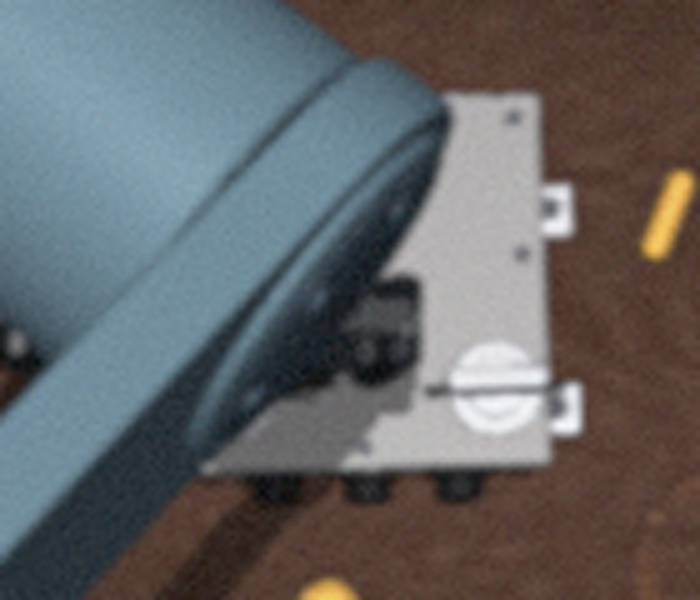

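The scene crop shows the open wing at about (345,150), standing free. The two fingertips are above it at (295,25) and (387,45). The arm hides the wing in the top view. I'll cross-check the axis position from the scene camera.

```bash
python3 - <<'E'
from h import *
c=lambda u,v,z:back("scene",200+u/3.7,190+v/3.7,z).round(4)
print("open wing top",c(346,138,.103),"washer",c(347,186,.073))
print("others washer",c(502,234,.073),c(508,152,.073))
print("corner front-right",c(503,271,.07), "front left",c(288,203,.07))
E
```

```text
open wing top [ 0.5052 -0.2524  0.103 ] washer [ 0.509  -0.2485  0.073 ]
others washer [ 0.5103 -0.3453  0.073 ] [ 0.5915 -0.2945  0.073 ]
corner front-right [ 0.4839 -0.3637  0.07  ] front left [ 0.4809 -0.2319  0.07  ]
```

>>> step_arm([
  [0,1,-25],
  [0,1,-45],
  [0,1,-53],
  [0,1,-53],
  [0,1,-53],
], spin=[0,0,0,0,0], fingers=[60,60,60,60,60])

```text
time_s: 2.2
eef_pos: [0.5109, -0.2491, 0.1007]
eef_rot: [0.495, 0.506, 0.493, -0.506]
wrist_force: [0.0, -0.7, 0.3]
opening: 0.601
```

>>> step_arm([
  [0,0,0],
  [0,0,0],
  [0,0,0],
  [0,0,0],
  [0,0,0],
  [0,0,0],
  [0,0,0],
  [0,0,0],
], spin=[0,0,0,0,0,0,0,0], fingers=[30,20,10,5,5,5,5,5])

```text
time_s: 3.0
eef_pos: [0.5106, -0.2482, 0.1001]
eef_rot: [0.494, 0.506, 0.494, -0.505]
wrist_force: [-1.6, 3.0, 5.8]
opening: 0.092
```

```bash
python3 - <<'E'
from bench import ctrl, eyes
import cv2,numpy as np
o=ctrl.get_obs();print(o['eef_pos'],o['q'],o['wrist_force'],o['torque'],o['opening'])
for n,(a,b,c,d),k in(("scene",(160,290,220,400),4),):
    im=eyes.camera(n)[a:b,c:d,::-1]; cv2.imwrite(f"pics/{n}2.png",cv2.resize(im,None,fx=k,fy=k,interpolation=cv2.INTER_CUBIC))
E
```

```text
[ 0.51057976 -0.24815728  0.10008512] [-6.61768970e-01  3.32400848e-01  1.73336519e+00  6.83811408e-04
  1.07528528e+00  9.31762267e-01] [-1.62833692  2.98472496  5.81107538] [ 0.52012541  0.14046648 -0.04681387] 0.09204262265310269
```

View pics/scene2.png

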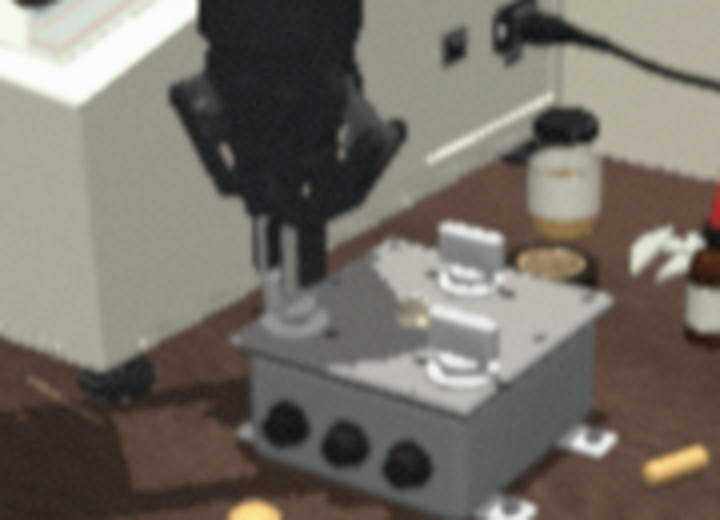

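The wing is gripped: opening 0.092 is about 8 mm against the 9 mm wing, and the forces are small. I'll turn clockwise in stages.

>>> step_arm([
  [0,0,0],
  [0,0,0],
  [0,0,-1],
  [0,0,-1],
  [0,0,-1],
  [0,0,-1],
  [0,0,-2],
  [0,0,-2],
  [0,0,-2],
  [0,0,-2],
], spin=[-0.12,-0.24,-0.36,-0.48,-0.6,-0.72,-0.84,-0.96,-1.0,-1.0], fingers=[5,5,5,5,5,5,5,5,5,5])

```text
time_s: 4.05
eef_pos: [0.5113, -0.2467, 0.0982]
eef_rot: [0.19, 0.682, 0.191, -0.68]
wrist_force: [3.1, 9.1, 7.3]
opening: 0.085
```

>>> step_arm([
  [0,0,0],
  [0,0,-1],
  [0,0,-1],
  [0,0,-1],
  [0,0,-1],
  [0,0,-1],
  [0,0,-1],
], spin=[-0.1,-0.2,-0.3,-0.4,-0.5,-0.5,-0.5], fingers=[5,5,5,5,5,5,5])

```text
time_s: 4.75
eef_pos: [0.5121, -0.2464, 0.0972]
eef_rot: [0.016, 0.708, 0.018, -0.706]
wrist_force: [6.1, 9.7, 5.1]
opening: 0.088
```

```bash
python3 - <<'E'
from bench import ctrl, eyes
import cv2,numpy as np
from scipy.spatial.transform import Rotation as R
o=ctrl.get_obs();print(o['eef_pos'],o['q'],o['wrist_force'],o['torque'],o['opening'])
w,x,y,z=o['eef_rot'];M=R.from_quat([x,y,z,w]).as_matrix();print(np.arctan2(M[1,2],M[0,2]))
for n,(a,b,c,d),k in(("scene",(160,290,220,400),4),):
    im=eyes.camera(n)[a:b,c:d,::-1]; cv2.imwrite(f"pics/{n}3.png",cv2.resize(im,None,fx=k,fy=k,interpolation=cv2.INTER_CUBIC))
E
```

```text
[ 0.51209293 -0.2463912   0.0972216 ] [-0.65974775  0.33681334  1.73437948  0.00513262  1.06900391  2.43203113] [6.07703007 9.68573916 5.07057941] [ 1.71835743 -1.02260112 -0.08724634] 0.0876464452987099
-3.094249530896906
```

View pics/scene3.png

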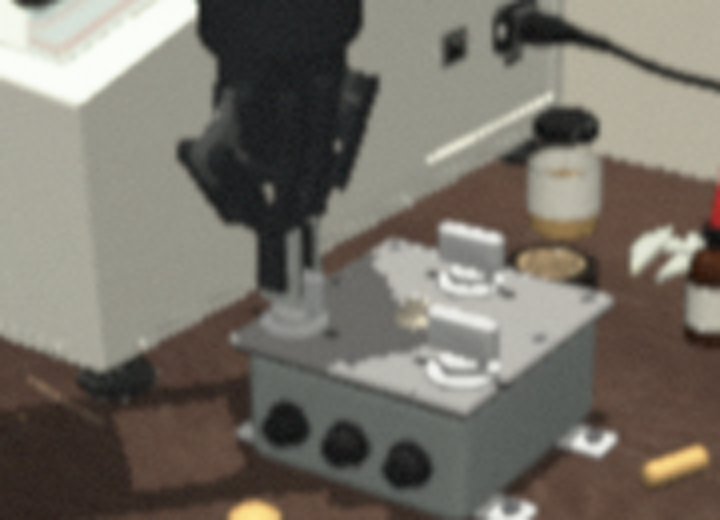

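The wing has turned with the gripper and is within about 1° of the locked direction. Now I'll open the fingers and rise straight up.

>>> step_arm([
  [0,0,0],
  [0,0,0],
  [0,0,0],
  [0,0,0],
  [0,0,25],
  [0,0,65],
  [0,0,105],
  [0,0,140],
  [0,0,140],
  [0,0,140],
], spin=[0,0,0,0,0,0,0,0,0,0], fingers=[30,50,50,50,50,50,50,50,50,50])

```text
time_s: 5.8
eef_pos: [0.5104, -0.2489, 0.2371]
eef_rot: [0.017, 0.707, 0.016, -0.706]
wrist_force: [0.2, -0.6, 0.2]
opening: 0.499
```

>>> step_arm([
  [-33,-30,0],
  [-66,-60,0],
  [-99,-90,0],
  [-132,-120,0],
  [-165,-150,0],
  [-198,-180,0],
  [-231,-210,0],
  [-250,-230,0],
  [-250,-230,0],
  [-250,-230,0],
], spin=[0,0,0,0,0,0,0,0,0,0], fingers=[50,50,50,50,50,50,50,50,50,50])

```text
time_s: 6.8
eef_pos: [0.2594, -0.4776, 0.2343]
eef_rot: [-0.015, -0.707, -0.017, 0.707]
wrist_force: [-0.0, -0.5, -0.1]
opening: 0.502
```

```bash
python3 - <<'E'
from bench import ctrl, eyes
import cv2,numpy as np
o=ctrl.get_obs();print(o['time_s'],o['eef_pos'],o['wrist_force'],np.abs(o['dq']).max())
a=eyes.camera("top")[175:275,260:365,::-1];cv2.imwrite("pics/top4.png",cv2.resize(a,None,fx=6,fy=6,interpolation=cv2.INTER_CUBIC))
E
```

```text
6.8 [ 0.25939271 -0.47763868  0.23430924] [-0.01541556 -0.4503888  -0.13496472] 0.03295231220662464
```

View pics/top4.png

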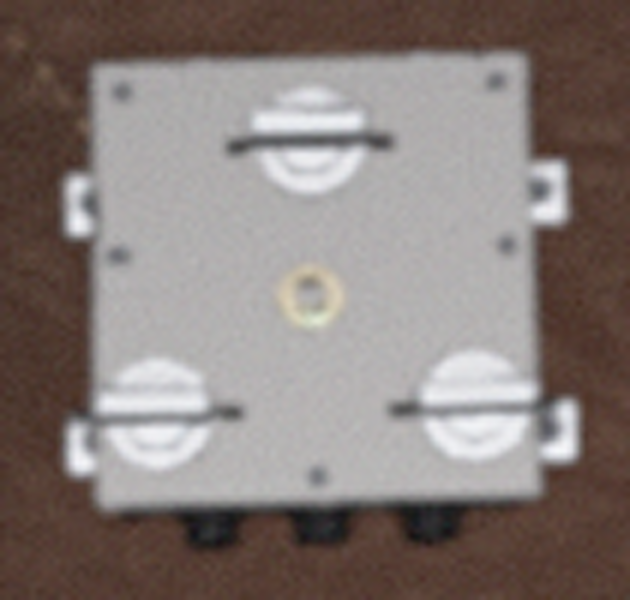

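All three wings now lie along their ticks. The one that was open, at (158,412), is parallel to the other two, and the arm is clear of the box.

```bash
python3 -c "
from bench import hand_in
print(hand_in())"
```

```text
the job is handed in; nothing more can be done
None
```

The open fastener, the front-left one at about (0.510, -0.249) m, is locked, and the job was handed in at about 6.9 s. I gripped its wing and turned it 1.50 rad clockwise while lowering about 3 mm. I then let go, rose straight up and backed away.

- **Turn:** before release the gripper was within about 0.02 rad of the locked direction. I had no joint reading, so the locked state is judged from the picture.
- **Last top picture:** all three wings lie along their ticks, parallel to each other. The other two fasteners look unmoved.
- **Robot:** the arm was clear of everything, with wrist force about 0.5 N. The highest wrist force I read during the job was about 13 N.
- **Disagreement:** while gripping and turning, the tool sat about 2–3 mm off its target with roughly 10 N of sideways force. It went away on release.

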